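# Index the geared table two turns and unload the paint pot

## Robot

A 7-joint arm with a two-finger parallel gripper is mounted at the origin on the work surface; the furniture and walls round the work are solid. World frame = base frame: x ahead of the robot, y to its left, z up, the work surface at z = 0. Lengths are in mm, angles in rad, forces in N, time in s.
With the tool pointing down it reaches from about 400 to 900 mm from the base axis. Payload 5.6 kg.
Tool frame: the origin (TCP) lies midway between the tips of the shut fingers; the grasp point (between the pads) lies 19 mm behind it; z points along the fingers, y is the line along which they close (so a half turn about z gives the same grasp; the last joint's range is limited). The gripper opens to 92 mm and grips with 3 to 60 N. Pads are 20 mm wide; open, the fingers measure 128 mm over their backs; the gripper's body (75 mm by 189 mm) begins 69 mm behind the grasp point.
Start: joints at [1.072, 0.468, -0.012, 1.603, 0.006, 1.071, -0.056], TCP at [286.079, -583.667, 214.592] pointing down, gripper open.
Joint ranges: [-2.53, 2.53], [-0.31, 2.02], [-1.57, 1.55], [0.28, 2.44], [-1.29, 4.43], [0.15, 1.84], [-2.92, 2.92]. Speed limits (rad/s): [2.57, 2.57, 3.14, 3.14, 3.14, 3.14, 3.14].

## Interface

Orientations are given as a rotation vector (axis times angle).
In Python, from cell import robot, grip, kin, viewer gives the robot as it stands. Calls block until the motion is done:
- robot.movep(position, orientation): joint-space move of the TCP to a pose.
- robot.servo_line(position, feed=150, rotation=None): straight line of the TCP; rotation=None keeps the orientation; feed is the mean speed in mm/s.
- robot.goto_joints(angles): joint-space move.
- grip(opening, newtons=None): opening from 0.0 (shut) to 1.0 (fully open); newtons is the grip in N (None keeps the last); returns when the fingers have stopped.
- robot.hold(seconds).
- kin.ik(position, orientation): joint angles nearest the present ones, or None.
- robot.observe(): the state.
- viewer.read_camera(name): name is "scene" or "top"; returns the picture (384x512x3 uint8, red, green, blue); there is no depth.
- viewer.camera_info(name): a dict with "camera_matrix" (3x3 intrinsics, pixels), "R" (3x3) and "t" (3): a world point X has camera coordinates R X + t. Camera axes: x right, y down, z forward; pixel columns grow to the right and rows downward; lengths in mm; the calibration is good to about 2 mm. A picture is of the moment at which its call begins. camera_info takes no time and is no camera call.
A pose or a line that the arm cannot do raises robot.IKError and nothing moves.
- robot.job_done(): hands the job in; it is judged then, once.
Trained networks look in the newest picture that a camera, given by its name, has taken for a name from the list of things; names that differ only in an ending like _2 or _b are one class to them, and where a whole thing is asked for, a point or a joint stands for the part that bears it (a point fixed in the world has none). Each returns a list of dicts, best first, with "confidence" (0 to 1); they miss things now and then, are a little off and sometimes report something else, mostly with a low value. They report only what shows in the picture. A call takes as long as a camera call. They do not tell look-alikes from the thing itself.
- viewer.silhouettes(name, camera): "mask" (384x512 bool, what is visible of it).
- viewer.pinpoint(name, camera): "at" ([x, y, z] in mm, in the coordinates of the camera as it stood for that picture, good to about 4 mm: a listed point, or the origin of a listed thing).
The state is a dict: "t": time; "joints": joint angles; "joint_velocities": joint speeds; "joint_torque": joint torques, N m; "tcp_pos": TCP position; "tcp_rot": TCP orientation; "contact_force": force on the tool from outside, world axes, zero at the start; "wrist_torque": the same for the moment, N m; "grip_width": opening from 0.0 (shut) to 1.0 (fully open); "grip_force": force on a finger pad.
Only numpy, scipy, OpenCV 4.12 (cv2) and the standard library are available. Lean on these libraries where they do the work, as an engineer would, in place of code of your own. Each camera call takes 0.05 s, during which the arm holds its last target. There are 200 camera calls.

## Task

The paint pot stands at the back of the geared indexing table, out of reach under the clear dust hood. Crank the handwheel exactly two full turns, in the direction that brings the pot round to the empty place at the front pointer, and stop there. Then lift the pot off the table and stand it upright on the middle of the blank plaster tile, leaving the table as indexed and the spray bottle standing on it.

Things in the scene. Friction and masses are not known exactly. Their poses are not given: they have to be found in the camera images.
- index_table: fixed grey bed, 250 x 380 x 16 mm, of the indexing table, carrying platter, handwheel and hood. Its origin is on the work surface directly under the platter's axis; x points from the front pointer to the back, y to the left as seen from the front, z up
- platter_axis (a point): fixed point on the platter's vertical axis, at its top face, 60 mm above the work surface. Round aluminium platter, 224 mm across, with three ring seats (60 mm inside, rim 7 mm high) 120 degrees apart, 72 mm from the axis. At the start the front seat (bed x -72, y 0) is empty; back left (36, 62) and back right (36, -62) hold pot and bottle, either way round
- hood_edge (a point): middle of the lower front edge of the clear hood, an aluminium strip 240 mm above the work surface. From here the hood plate runs 121 mm back (bed x 8 to 129 mm) and 195 mm to either side (bed y -270 to 120 mm), over the back of the platter and the far part of the handwheel; two posts at the back carry it
- handwheel (a joint): angle of the handwheel, 0 at the start, positive counter-clockwise as seen by someone facing the wheel. 6 to 1 gear: one full turn (6.283) turns the platter 60 degrees; a counter-clockwise wheel turns the platter counter-clockwise as seen from above. It turns easily (about 2 to 3 N at the knob) and stays where it is left
- wheel_hub (a point): centre of the dark steel handwheel (128 mm across, rim 12 mm thick, hub standing 18 mm above this point), right front on the bed, at (-30, -195, 105) mm in the bed's frame. Its z axis is the wheel's axis, pointing up and out, leaning 40 degrees from vertical towards the front; its x and y turn with the wheel, the crank knob standing on its -x side
- knob_middle (a point): middle of the crank knob: black cylinder 23 mm thick, 46 mm long, free to spin, parallel to the wheel's axis and 50 mm from it. The point is 31 mm above the wheel's centre plane along the axis; the knob ends 23 mm above it, the rim lies 25 mm below it. The hood hangs over the far part of the turn: take the knob along its own axis, the tool leaning back 40 degrees
- front_place (a point): fixed point on the bed: where the centre of the pot is when its seat stands exactly at the front pointer (72 mm in front of the platter's axis, 90.5 mm above the work surface)
- pot_centre (a point): centre (half-way up) of the paint pot: the squat screw-lid pot on the platter, 61 mm high, body 52 mm in diameter (lower 46 mm), lid 55 mm in diameter, about 0.1 to 0.2 kg; z is up along the pot
- bottle_centre (a point): centre (half-way up) of the slim clear spray bottle, 37 mm in diameter and 139 mm high; stands in the other back seat and stays on the platter
- tile_top (a point): centre of the upper face of the blank plaster tile, 200 x 200 mm, 10 mm thick, fixed flat on the work surface to the right; z up
Things that resemble listed ones, but are neither listed nor needed, are in the scene too. Leave any green, orange or turquoise look-alike of the part that bears pot_centre alone.

How it is judged:
By the outcome, as a careful person would: the job done as asked, in the order asked, and still so for the second after the job is handed in, with the robot touching nothing.
It also fails if it takes over 72 s, if anything falls off the work surface, if the arm or the gripper's body presses on something with over 40 N, if the wrist force passes 120 N, or if a joint passes its speed limit or range.

## Working session

There is one attempt and no reset: what is moved stays moved. The work goes in short steps, each a Python script; the robot and the scene stay as the last script left them, time stands still between calls to the robot, and variables do not carry over. Pictures are saved under pics/ and viewed, at most 10 in all, crops included, and the job is handed in when it is done.

```bash
mkdir -p pics; ls
cat > h.py <<'E'
import numpy as np, cv2
from cell import robot, grip, kin, viewer
from scipy.spatial.transform import Rotation as R
def shot(cam,fn=None):
    im=viewer.read_camera(cam)
    if fn: cv2.imwrite('pics/'+fn,im[:,:,::-1])
    return im
def pin(name,cam):
    c=viewer.camera_info(cam); Rm=np.array(c['R']);t=np.array(c['t'])
    return [(np.round(Rm.T@(np.array(d['at'])-t),1),round(d['confidence'],2)) for d in viewer.pinpoint(name,cam)]
def px(X,cam):
    c=viewer.camera_info(cam); p=np.array(c['camera_matrix'])@(np.array(c['R'])@np.array(X)+np.array(c['t'])); return np.round(p[:2]/p[2])
E
python3 - <<'E'
from h import *
a=[]
for cam in ('scene','top'):
    a.append(shot(cam,cam+'0.png'))
    for n in 'index_table platter_axis hood_edge wheel_hub knob_middle front_place pot_centre bottle_centre tile_top'.split():
        print(cam,n,[(p.tolist(),c,px(p,cam).tolist()) for p,c in pin(n,cam)])
E
```

```text
pics
scene index_table [([590.9, 334.0, -0.4], 0.76, [310.0, 200.0])]
scene platter_axis [([591.0, 337.5, 60.6], 0.81, [312.0, 184.0])]
scene hood_edge []
scene wheel_hub [([547.2, 134.4, 106.8], 0.71, [266.0, 193.0])]
scene knob_middle [([489.7, 138.3, 96.4], 0.92, [251.0, 190.0]), ([625.1, 390.5, 130.1], 0.47, [330.0, 161.0]), ([550.1, 134.8, 106.6], 0.19, [267.0, 194.0])]
scene front_place []
scene pot_centre [([794.2, 155.7, 31.7], 0.89, [343.0, 239.0]), ([797.9, 60.5, 29.9], 0.87, [328.0, 258.0]), ([813.1, 265.7, 30.4], 0.7, [365.0, 223.0]), ([620.1, 266.7, 91.1], 0.65, [309.0, 187.0]), ([357.0, 275.5, 28.3], 0.55, [244.0, 180.0])]
scene bottle_centre [([623.3, 386.3, 129.4], 0.71, [329.0, 162.0]), ([549.1, 134.7, 104.6], 0.65, [267.0, 194.0])]
scene tile_top [([396.9, -239.7, 6.7], 0.58, [140.0, 268.0])]
top index_table [([588.6, 333.4, -0.7], 0.8, [181.0, 198.0])]
top platter_axis [([589.4, 334.7, 62.4], 0.88, [178.0, 195.0])]
top hood_edge [([589.4, 255.6, 240.6], 0.95, [194.0, 185.0])]
top wheel_hub [([547.9, 137.1, 101.9], 0.68, [234.0, 205.0])]
top knob_middle [([488.0, 141.1, 94.8], 0.63, [233.0, 223.0])]
top front_place [([514.4, 336.8, 89.8], 0.97, [175.0, 215.0]), ([586.1, 331.9, 2.7], 0.7, [182.0, 198.0])]
top pot_centre [([792.4, 166.1, 33.1], 0.73, [228.0, 141.0]), ([793.6, 74.0, 38.7], 0.68, [253.0, 140.0]), ([620.5, 269.2, 91.7], 0.64, [196.0, 184.0]), ([815.6, 268.7, 29.9], 0.51, [200.0, 135.0]), ([552.2, 134.6, 101.5], 0.21, [235.0, 204.0])]
top bottle_centre [([625.1, 389.0, 126.9], 0.45, [159.0, 181.0])]
top tile_top [([402.4, -237.5, 8.7], 0.57, [341.0, 250.0])]
```

```bash
ls pics
```

```text
scene0.png
top0.png
```

View pics/scene0.png

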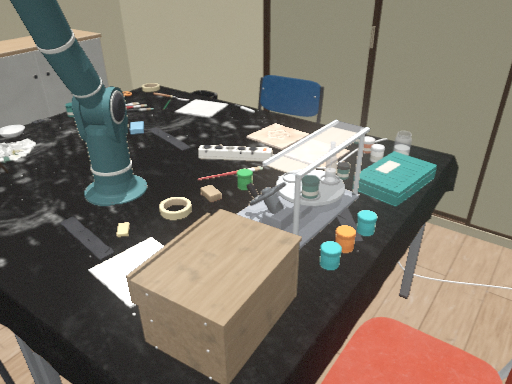

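View pics/top0.png

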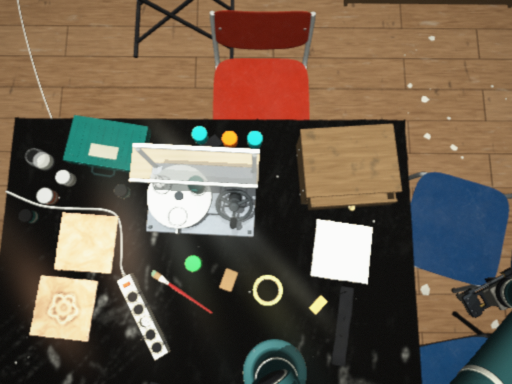

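The pot (196,184 in top, 309,187 in scene) stands back right, so the wheel must go clockwise by two turns. The bottle is back left, and the blank white tile is at (341,250) in top. The turquoise, orange and green pots are look-alikes. Next I fit the bed pose and check reach.

```bash
cat >> h.py <<'E'
# bed fit (bed xyz, world xyz)
_B=np.array([[0,0,0],[0,0,60],[-30,-195,105],[-88.2,-195,96.6],[36,-62,90.5],[0,0,0],[0,0,60],[8,-75,240],[-30,-195,105],[-88.2,-195,96.6],[-72,0,90.5],[36,-62,90.5],[36,62,129.5],[36,62,129.5]],float)
_W=np.array([[590.9,334,-.4],[591,337.5,60.6],[547.2,134.4,106.8],[489.7,138.3,96.4],[620.1,266.7,91.1],[588.6,333.4,-.7],[589.4,334.7,62.4],[589.4,255.6,240.6],[547.9,137.1,101.9],[488,141.1,94.8],[514.4,336.8,89.8],[620.5,269.2,91.7],[623.3,386.3,129.4],[625.1,389,126.9]])
from scipy.optimize import least_squares
def _f(p): 
    c,s=np.cos(p[2]),np.sin(p[2]); return ((_B[:,:2]@np.array([[c,s],[-s,c]])+p[:2]-_W[:,:2])).ravel()
fit=least_squares(_f,[590,335,0],loss='soft_l1',f_scale=3)
YAW=fit.x[2]; RB=R.from_euler('z',YAW).as_matrix(); TB=np.array([*fit.x[:2],0])
def bed(p): return RB@np.array(p,float)+TB
a=np.radians(40); ZW=np.array([-np.sin(a),0,np.cos(a)]); XW=np.array([np.cos(a),0,np.sin(a)]); YW=np.array([0,1.,0])
HUB=np.array([-30,-195,105.])
def toolrot(sgn=1):
    z=-ZW; y=sgn*YW; return R.from_matrix(RB@np.column_stack([np.cross(y,z),y,z])).as_rotvec()
def tcp_knob(phi,up=8,r=50,off=(0,0,0)):
    "TCP for the grasp point 'up' above knob middle, wheel angle phi"
    k=HUB+31*ZW-r*(np.cos(phi)*XW+np.sin(phi)*YW)
    return bed(k+(up-19)*ZW)+np.array(off)
E
python3 - <<'E'
from h import *
print(TB,YAW,np.round(_f(fit.x).reshape(-1,2),1).tolist()) if 0 else print(TB,YAW,np.round(fit.fun.reshape(-1,2),1).tolist())
for s in (1,-1):
  print(s,[ (None if (q:=kin.ik(tcp_knob(p,u),toolrot(s))) is None else np.round(q,2).tolist()) for p,u in ((0,110),(0,8),(1.57,8),(3.14,8),(4.71,8))])
down=robot.observe()['tcp_rot'];print(down)
for p in ([286,-583,420],[400,0,420],[350,-250,420]): print(kin.ik(p,down))
E
```

```text
[587.47315555 331.39953474   0.        ] -0.05129336561308022 [[-3.4, -2.6], [-3.5, -6.1], [0.3, 3.8], [-0.3, 2.9], [0.1, 0.9], [-1.1, -2.0], [-1.9, -3.3], [2.2, 0.5], [-0.4, 1.1], [1.4, 0.1], [1.2, -1.7], [-0.3, -1.6], [3.3, 5.2], [1.5, 2.5]]
1 [None, None, None, [0.12, 0.36, -0.67, 2.28, 1.75, 0.54, -0.51], [-0.05, 0.43, -0.67, 2.31, 1.79, 0.68, -0.7]]
-1 [None, None, None, [-0.84, 0.28, 0.42, 2.34, 1.9, 0.23, 2.35], [-1.0, 0.35, 0.42, 2.37, 1.94, 0.31, 2.14]]
[-3.06037414e+00 -7.09716381e-01  4.04952886e-05]
[ 1.06376191e+00  3.49438019e-01 -8.28093810e-04  1.31730375e+00
  3.08957359e-04  1.47486075e+00 -5.20880262e-02]
[ 0.67778755 -0.11960098 -0.66740153  1.821146   -0.07482184  1.4150126
 -1.08954189]
[ 0.73038037 -0.06265519 -0.17595332  1.79352157 -0.0110878   1.40979129
 -0.55849926]
```

```bash
cat >> h.py <<'E'
def trot(roll,lean=40):
    l=np.radians(lean); z=np.array([np.sin(l),0,-np.cos(l)]); y=YW
    M=RB@np.column_stack([np.cross(y,z),y,z]); return (R.from_matrix(M)*R.from_euler('z',roll,degrees=True)).as_rotvec()
E
python3 - <<'E'
from h import *
st=robot.observe(); down=st['tcp_rot']
robot.servo_line([286,-583,400],feed=250)
robot.movep([430,-20,400],down)
def scan():
  for roll in range(-180,180,30):
    print(roll,[(lean,''.join('x' if kin.ik(tcp_knob(p,8),trot(roll,lean)) is None else 'o' for p in np.arange(0,6.28,.785))) for lean in (40,30,20)])
scan()
print(robot.observe()['t'],robot.observe()['joints'])
E
```

```text
-180 [(40, 'xxxooooo'), (30, 'ooxooooo'), (20, 'oooooooo')]
-150 [(40, 'xxxooooo'), (30, 'oooooooo'), (20, 'oooooooo')]
-120 [(40, 'xxxooooo'), (30, 'oooooooo'), (20, 'oooooooo')]
-90 [(40, 'xxxooooo'), (30, 'oooooooo'), (20, 'oooooooo')]
-60 [(40, 'xxxooooo'), (30, 'oooooooo'), (20, 'oooooooo')]
-30 [(40, 'xxxooooo'), (30, 'oooooooo'), (20, 'oooooooo')]
0 [(40, 'xxoooooo'), (30, 'oooooooo'), (20, 'oooooooo')]
30 [(40, 'xxoooooo'), (30, 'oooooooo'), (20, 'oooooooo')]
60 [(40, 'oxoooooo'), (30, 'oooooooo'), (20, 'oooooooo')]
90 [(40, 'xxoooooo'), (30, 'oooooooo'), (20, 'oooooooo')]
120 [(40, 'xxxooooo'), (30, 'oooooooo'), (20, 'oooooooo')]
150 [(40, 'xxxooooo'), (30, 'xooooooo'), (20, 'oooooooo')]
3.975 [ 0.56273349 -0.03814419 -0.56159018  1.80886608 -0.02093637  1.36525314
 -1.11104963]
```

Run:
```python
from h import *
q0=np.array(robot.observe()['joints'])
for roll in (0,180):
  rot=trot(roll,30); print(roll,[None if (q:=kin.ik(tcp_knob(p,u),rot)) is None else np.round(q,2).tolist() for p,u in ((0,60),(0,8),(1.57,8),(3.14,8),(4.71,8))])
rot=trot(0,30)
robot.movep(tcp_knob(0,60),rot)
for u in (60,8): print(u,tcp_knob(0,u))
print(pin('knob_middle','scene'))
shot('scene','pre.png')
k=tcp_knob(0,19); print('knob_mid fit',bed(HUB+31*ZW-50*XW), robot.observe()['t'],np.round(robot.observe()['joints'],2))
im=cv2.imread('pics/pre.png')[120:270,180:400]; cv2.imwrite('pics/prec.png',cv2.resize(im,None,fx=3.5,fy=3.5))
```

```text
0 [[0.04, 0.24, -0.65, 2.39, 1.36, 0.45, -0.28], [-0.06, 0.37, -0.51, 2.36, 1.61, 0.44, -0.49], [0.12, 0.31, -0.52, 2.31, 1.41, 0.35, -0.13], [0.19, 0.36, -0.7, 2.17, 1.21, 0.5, 0.06], [0.06, 0.42, -0.72, 2.21, 1.38, 0.58, -0.24]]
180 [[0.56, 0.55, -1.3, 2.37, 1.53, 0.82, 2.81], [-0.7, 0.31, 0.2, 2.4, 1.64, 0.21, 2.55], None, [-0.28, 0.28, -0.15, 2.19, 0.96, 0.33, -2.91], [-1.46, 0.54, 1.11, 2.29, -1.06, 0.23, -1.14]]
60 [463.04310595 142.53076915 128.01581942]
8 [496.42410061 140.81704238  88.18150838]
[(array([489.7, 138.3,  96.4]), 0.92), (array([625.1, 390.5, 130.1]), 0.47), (array([550.1, 134.8, 106.6]), 0.19)]
knob_mid fit [489.36273635 141.1795615   96.60799725] 5.325 [ 0.04  0.24 -0.65  2.39  1.36  0.45 -0.29]
```

View pics/prec.png

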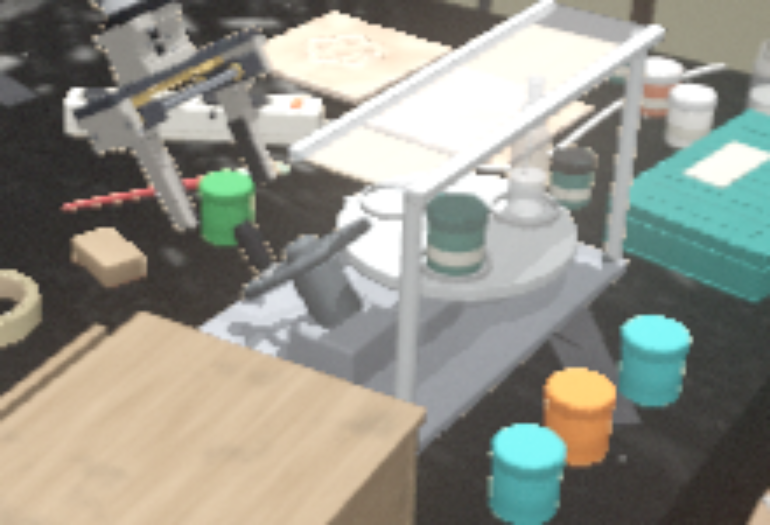

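The open gripper is lined up above the knob, and the green look-alike is clear of it. I'll descend and grip.

Run:
```python
from h import *
def rep(m):
    o=robot.observe(); print(m,round(o['t'],2),np.round(RB.T@o['contact_force'],1),'w',round(o['grip_width']*92,1),round(o['grip_force'],1),np.round(o['tcp_pos'],1))
robot.servo_line(tcp_knob(0,8),feed=80); rep('down')
grip(0.0,20); rep('grip')
# one eighth clockwise (negative phi)
for k in range(1,7):
    robot.servo_line(tcp_knob(-k*np.pi/12,8),feed=60); rep(k)
print(np.round(robot.observe()['joints'],2))
```

```text
down 6.12 [ 0.3 -0.1 -0.5] w 91.8 0.0 [496.4 140.8  88.5]
grip 7.17 [0.1 0.  0.1] w 22.4 20.0 [496.4 140.9  88.2]
1 7.54 [0.9 1.1 0. ] w 22.0 20.0 [498.7 155.2  89.5]
2 7.91 [-0.3  0.7  0.7] w 22.3 20.0 [503.  166.4  92.7]
3 8.28 [-0.4  1.7 -0.1] w 22.3 20.0 [509.6 176.2  97.8]
4 8.64 [-0.4  2.5  0.4] w 22.5 20.0 [518.1 183.7 104.6]
5 9.01 [-1.5  2.   1.2] w 22.2 20.0 [527.6 188.  112.4]
6 9.38 [-0.7  3.4  0.4] w 22.5 20.0 [537.6 189.1 120.8]
[-0.02  0.4  -0.63  2.21  1.35  0.53 -0.23]
```

Run:
```python
from h import *
def rep(m):
    o=robot.observe(); print(m,round(o['t'],2),np.round(RB.T@o['contact_force'],1),round(o['grip_width']*92,1),round(o['joints'][3],2))
for k in range(7,49):
    robot.servo_line(tcp_knob(-k*np.pi/12,8),feed=70)
    o=robot.observe()
    if k%3==0: rep(k)
    if np.linalg.norm(o['contact_force'])>20: rep(('STOP',k)); break
print(pin('knob_middle','scene')[:2]); shot('scene','turned.png'); shot('top')
print(pin('pot_centre','top')); 
im=cv2.imread('pics/turned.png')[120:270,180:400]; cv2.imwrite('pics/turnc.png',cv2.resize(im,None,fx=3.5,fy=3.5))
print(bed([-72,0,90.5]))
```

```text
9 10.38 [-0.7  1.5  5.7] 22.5 2.16
12 11.38 [-2.3 -1.5  4.9] 22.4 2.17
15 12.38 [-1.5 -0.3 -0.1] 22.5 2.23
18 13.38 [ 1.2  1.2 -2.9] 22.5 2.31
21 14.38 [ 1.1  2.1 -2.1] 22.8 2.36
24 15.38 [ 0.8  0.1 -1.2] 22.2 2.35
27 16.38 [-0.9  1.8 -0.1] 22.6 2.29
30 17.38 [-0.9  3.2  2.1] 22.4 2.21
33 18.38 [-0.7  1.3  5.3] 22.5 2.16
36 19.38 [-2.4 -0.4  5.9] 22.5 2.17
39 20.38 [-1.7  0.6 -1.1] 22.6 2.23
42 21.38 [ 1.1  2.2 -3.4] 22.4 2.3
45 22.38 [ 0.7  2.2 -1.9] 22.5 2.36
48 23.38 [-0.1  1.4  0.1] 22.2 2.35
[(array([489.6, 142.4,  96.1]), 0.75)]
[(array([358.5, 280. ,  31.8]), 0.62), (array([795.5,  73.6,  33.6]), 0.6), (array([513.7, 336.5,  92.4]), 0.53), (array([815.7, 267.5,  29.3]), 0.51)]
[515.56785113 335.09103783  90.5       ]
```

View pics/turnc.png

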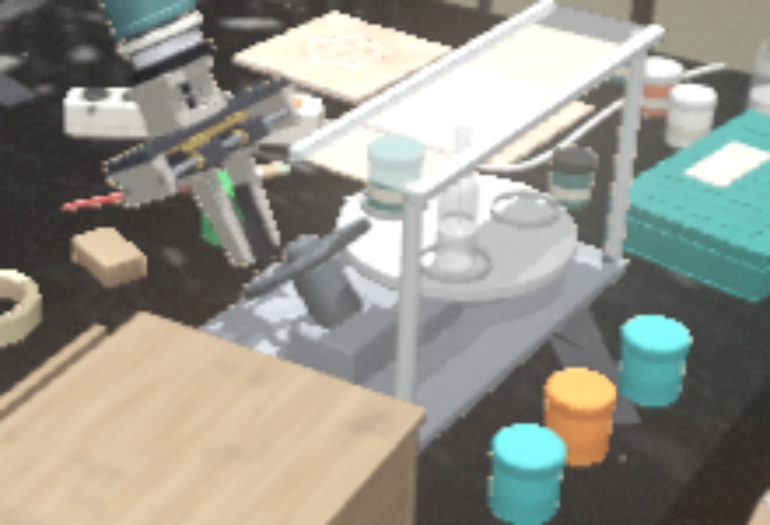

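The pot now stands at the front pointer and the bottle is at the back right; the knob is back where it started. I'll release, measure the tile, and get above the pot.

Run:
```python
from h import *
grip(1.0)
robot.servo_line(tcp_knob(0,60),feed=150)
robot.movep([430,200,330],trot(0,0))
pot=bed([-72,0,90.5]); 
robot.movep([pot[0],pot[1],200],trot(0,0))
for cam in('scene','top'):
    shot(cam, 'ab_%s.png'%cam); c=viewer.camera_info(cam); K,Rm,t=[np.array(c[k]) for k in('camera_matrix','R','t')]
    def ray(uv,z):
        d=Rm.T@np.linalg.inv(K)@[uv[0],uv[1],1]; o=-Rm.T@t; return (o+d*(z-o[2])/d[2])[:2]
    for d in viewer.silhouettes('tile_top',cam)[:3]:
        m=d['mask'].astype(np.uint8); p=max(cv2.findContours(m,0,1)[0],key=cv2.contourArea)[:,0]
        w=np.array([ray(u,10) for u in p],np.float32); print(cam,round(d['confidence'],2),cv2.minAreaRect(w))
    print(pin('knob_middle',cam)[:1],pin('pot_centre',cam))
o=robot.observe(); print(o['t'],o['tcp_pos'],np.round(o['joints'],2),pot)
im=cv2.imread('pics/ab_scene.png')[120:270,180:400]; cv2.imwrite('pics/abc.png',cv2.resize(im,None,fx=3.5,fy=3.5))
```

```text
scene 0.68 ((406.45843505859375, -242.7161865234375), (199.82098388671875, 199.38461303710938), 82.65919494628906)
[(array([490.4, 142.1,  97.7]), 0.57)] [(array([813.4, 267.7,  32.1]), 0.98), (array([799.4,  63.5,  35.4]), 0.91), (array([357. , 276.8,  30.5]), 0.75), (array([795. , 155.1,  31.8]), 0.67), (array([514.2, 335.2,  90.5]), 0.52)]
top 0.94 ((406.3406677246094, -239.57366943359375), (203.35365295410156, 191.68380737304688), 79.93518829345703)
[(array([488.2, 141.4,  96.2]), 0.62)] [(array([815.3, 266.7,  32.8]), 0.72), (array([798.5,  71.1,  34.8]), 0.67), (array([357.4, 279.8,  31.2]), 0.63), (array([794.1, 164.5,  31.8]), 0.59)]
27.525 [516.03167947 334.49751965 200.84261042] [ 0.06  0.65 -1.    1.66  0.59  1.16  0.43] [515.56785113 335.09103783  90.5       ]
```

View pics/abc.png

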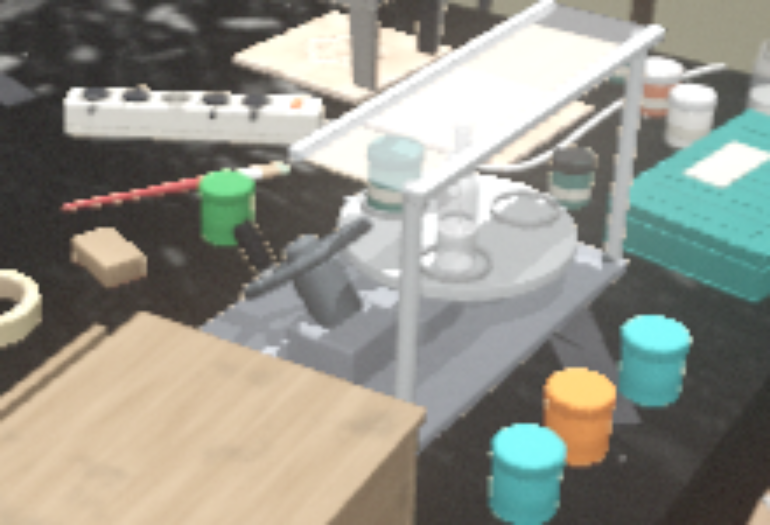

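Run:
```python
from h import *
def rep(m):
    o=robot.observe(); print(m,round(o['t'],2),np.round(o['contact_force'],1),'w',round(o['grip_width']*92,1),round(o['grip_force'],1),np.round(o['tcp_pos'],1))
x,y=514.8,335.3
robot.servo_line([x,y,74],feed=120); rep('down')
grip(0.0,18); rep('grip')
robot.servo_line([x,y,100],feed=60); rep('lift')
robot.servo_line([x,y,240],feed=150); rep('up')
for p in ([430,200,330],[430,0,330],[404.5,-240.5,200],[404.5,-240.5,26]): print(p,[kin.ik(p,trot(r,0)) is not None for r in(0,-30,-45)])
```

```text
down 28.73 [-0.3  0.1  0.5] w 92.2 0.0 [515.2 335.8  74.8]
grip 29.38 [0.8 0.8 0.9] w 53.4 18.0 [514.9 335.4  74.1]
lift 29.97 [ 0.2 -0.8 -1.7] w 53.4 18.0 [514.9 335.1 100.2]
up 31.05 [ 0.   0.5 -1.1] w 53.5 18.0 [514.4 334.7 238.9]
[430, 200, 330] [True, True, True]
[430, 0, 330] [True, True, True]
[404.5, -240.5, 200] [True, True, True]
[404.5, -240.5, 26] [True, True, True]
```

Run:
```python
from h import *
def rep(m):
    o=robot.observe(); print(m,round(o['t'],2),np.round(o['contact_force'],1),'w',round(o['grip_width']*92,1),np.round(o['tcp_pos'],1)); return o
r=trot(0,0); x,y=404.5,-240.5
robot.movep([430,200,330],r); robot.movep([430,0,330],r); robot.movep([x,y,180],r); rep('over')
robot.servo_line([x,y,32],feed=120); robot.hold(.3); f0=rep('near')['contact_force'][2]
for z in np.arange(29,21,-1):
    robot.servo_line([x,y,z],feed=20); robot.hold(.1); o=rep(z)
    if o['contact_force'][2]-f0>2: break
grip(1.0); rep('open')
robot.servo_line([x,y,200],feed=120); robot.hold(.2)
for cam in('scene','top'):
    shot(cam,'end_%s.png'%cam); print(cam,pin('pot_centre',cam),pin('knob_middle',cam)[:1],pin('bottle_centre',cam)[:1])
rep('end')
a=cv2.imread('pics/end_scene.png')[120:320,60:400]; cv2.imwrite('pics/endc.png',cv2.resize(a,None,fx=2.3,fy=2.3))
```

```text
over 33.73 [-0.2 -0.1 -0.8] w 53.5 [ 405.9 -239.1  181. ]
near 35.41 [-0.2 -0.2 -0.1] w 53.3 [ 404.6 -240.7   32.3]
29 35.81 [-0.6 -0.3 -1.3] w 53.7 [ 404.5 -240.4   28.9]
28 36.16 [-0.7 -0.4 -1.4] w 53.5 [ 404.5 -240.5   28. ]
27 36.51 [-0.4 -0.3 -2.5] w 53.7 [ 404.5 -240.5   27. ]
26 36.86 [ 0.1 -1.3 -1.7] w 53.7 [ 404.5 -240.5   26. ]
25 37.21 [-0.1 -0.  -1.7] w 53.6 [ 404.5 -240.5   25. ]
24 37.56 [-0.2  0.1  1.9] w 53.7 [ 404.7 -240.5   24.2]
23 37.91 [-3.8  1.1 12.7] w 53.4 [ 404.7 -240.5   24. ]
open 38.62 [-0.1  0.6 -0.5] w 92.1 [ 404.5 -240.5   23. ]
scene [(array([ 402.4, -240. ,   42.4]), 0.91), (array([812.2, 269. ,  32.5]), 0.84), (array([799.6,  64.8,  30.9]), 0.84), (array([357.6, 277.4,  28.7]), 0.71), (array([795.9, 155.4,  30.7]), 0.66), (array([5.886e+02, 3.295e+02, 5.000e-01]), 0.53)] [(array([493.5, 141.5,  99.9]), 0.86)] [(array([619.3, 265.6, 131.7]), 0.69)]
top [(array([359.5, 279.1,  30.6]), 0.81), (array([791.2, 164.5,  32.8]), 0.8), (array([793.4,  72.8,  35.3]), 0.8), (array([ 401.1, -238.4,   42.1]), 0.48), (array([816.7, 267.3,  29.8]), 0.48)] [(array([487.9, 146.2,  93.3]), 0.93)] [(array([622. , 268.7, 124.8]), 0.54)]
end 40.84 [ 0.6  0.2 -0. ] w 91.7 [ 404.5 -240.5  200. ]
```

View pics/endc.png

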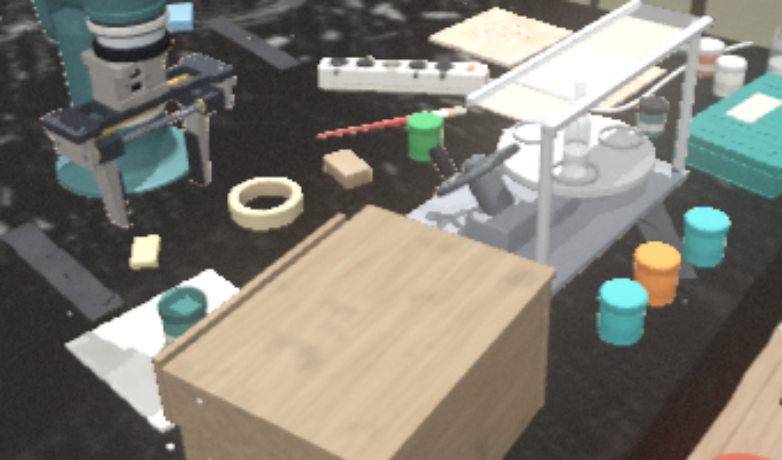

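The pot is upright at the middle of the tile (182,312 in the crop). The bottle is still standing and the table is still as indexed, so I'm handing in.

```bash
python3 -c "
from h import *
print(robot.job_done())"
```

```text
the job is handed in; nothing more can be done
None
```

Handed in at about 41 s on the robot clock: I cranked the handwheel two full turns clockwise and stood the pot upright near the middle of the blank tile (within about 5 mm by camera), with the table as indexed and the bottle still standing on it.

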